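Show a newcomer the first steps of an espresso

ROBOT

A 7-joint arm with a two-finger parallel gripper is mounted at the origin on the work surface. World frame = base frame: x ahead of the robot, y to its left, z up, the work surface at z = 0. Lengths are in m, angles in rad, forces in N, time in s.
With the tool pointing down it reaches from about 0.4 to 0.85 m from the base axis. Payload 10.4 kg.
Tool frame: the origin (TCP) lies at the centre of the arm's flange, where the gripper is bolted on; the fingertips stand 173 mm ahead of it and the grasp point (between the pads) lies 155 mm ahead of it; z points along the fingers, y is the direction in which the jaws open and shut (so a half turn about z gives the same grasp; the last joint's range is limited). The gripper opens to 85 mm and grips with 20 to 120 N. Pads are 22 mm wide; open, the fingers measure 114 mm over their backs; the gripper's body (76 mm by 85 mm) begins 54 mm behind the grasp point. The pads swing forward as they close: fully open they stand 13 mm farther back than shut.
Start: joints at [1.31, 0.332, -0.065, 1.46, 0.022, 1.35, -0.088], TCP at [0.147, -0.607, 0.405] pointing down, gripper open.
Joint ranges: [-2.6, 2.6], [-0.5, 2.12], [-1.47, 1.34], [0.16, 2.42], [-1.27, 4.41], [0.06, 2.06], [-2.6, 2.6]. Speed limits (rad/s): [2.22, 2.22, 2.79, 2.79, 3.14, 3.14, 3.14].

INTERFACE

Orientations are given as a unit quaternion [x, y, z, w].
In Python, from rig import * gives the robot as it stands.
- The arm moves only by the tool servo_tool, never from a script. Its argument "deltas" is a list that holds one entry, the list of rows, each a list of 7 numbers: the opening, from 0 (shut) to 1 (fully open), then the shift along the tool's x, y, z in mm, then the turn, a rotation vector about the tool's x, y, z in rad. A call has 1 to 10 rows; each row is the pose to reach, as a shift and turn from the pose commanded when the call began, along the tool's axes at that moment; what a row does not reach only later rows make up. A row lasts 1/8 s, in which the tool goes at most 62.5 mm and 10.7 degrees, less where a joint would pass 70% of its speed; a pose out of reach is approached as far as the arm can. A call with a gripper value outside its range is refused whole. The fingers move at their own pace and stop on an object; "force" is the grip in N (left out, the last holds). Time passes only in rows, so rows that repeat a pose let the fingers close. It gives the time, the measured TCP pose, the force and the opening at its end, in the units of the state.
- get_obs(): the state, without advancing time (a new reading comes with each control period).
- read_camera(name): name is "scene" or "top"; returns a dict with "image" (480x640x3 uint8, red, green, blue), "fov_y" (degrees; the focal length in pixels is half the picture's height over the tangent of half this angle, whatever the lens; pixels are square), "cx", "cy" (the principal point, pixels), "rvec" (rotation vector, rad) and "tvec" (3), from world to camera coordinates, as OpenCV has them. Camera axes: x right, y down, z forward; pixel columns grow to the right and rows downward; lengths in m; the calibration is good to about 2 mm. A picture is of the moment at which its call begins. There is no depth.
- hand_in(): hands the job in, once; it reports no verdict.
The state is a dict: "t": time; "qpos": joint angles; "joint_velocities": joint speeds; "joint_torque": joint torques, N m; "position": TCP position; "tcp_rot": TCP orientation; "contact_force": force on the tool from outside, world axes, zero at the start; "moment": the same for the moment, N m; "opening": finger opening in m.
Only numpy, scipy, OpenCV 4.12 (cv2) and the standard library are available. Lean on these libraries where they do the work, as an engineer would, in place of code of your own. Each camera call takes 0.05 s, during which the arm holds its last target.

TASK

Show a newcomer the first steps of a shot, in order: with the fingertips, point from just above (about 3 cm off, over its middle) at the dosing cup, the small low metal cup without a handle, and stay there for two seconds; then press the grinder's round start button all the way down and let it come back up; then point in the same way from just above at the tamper that stands in its silicone holder, stay there for two seconds, and finish still pointing at it. Do not touch, pick up or shift the cup, the tamper, the milk pitcher, the mug or the leveller on the mat, and leave the grinder's turning knob alone.

Things in the scene. Friction and masses are not known exactly. Their poses are not given: they have to be found in the camera images.
- dosing_cup: The dosing cup: a loose, open, round aluminium cup without a handle, 50 mm tall, 64 mm across its flared rim, 54 mm at the foot; the lowest of the open metal vessels on the bench. Origin at the centre of its underside, z up.
- dosing_cup_rim (a point): Centre of the dosing cup's mouth, at rim height, 50 mm above the bench. z up.
- tamper: The tamper: a loose polished steel coffee tamper, 90 mm tall, standing upright in its round silicone holder (holder 80 mm across, 32 mm tall, fixed). Foot 58 mm across, neck 18 mm, rounded handle 40 mm across. Origin at the centre of its underside, 12 mm above the bench; z up.
- tamper_top (a point): Middle of the top of the tamper's handle, 102 mm above the bench. z up.
- start (a joint): Travel of the grinder's start button in m: 0 up, 0.006 fully down. It is sprung, needs about 5 N to go fully down and comes back by itself.
- start_top (a point): On the matte grey grinder, which is fixed to the bench with its low front deck turned roughly towards the middle of the bench: middle of the top of the round steel start button (32 mm across, facing up). It stands near one front corner of the grinder's low front deck (deck top 45 mm above the bench). The grinder's column, 280 mm tall with a hopper to 395 mm, begins 122 mm behind the button, with a spout 28 mm out from it at 182 mm and higher.
- grind_knob: The grinder's turning knob, 40 mm across with a raised bar grip, at the other front corner of the deck, 120 mm from the start button; not to be touched. Origin on its axis.
- pitcher: Chrome milk pitcher, loose, 105 mm tall, 94 mm across, with a loop handle reaching 80 mm from its axis (its +y). Bystander. Origin at the centre of its underside.
- mug: Steel mug, loose, 80 mm tall, 76 mm across, with a handle at its +y. Bystander. Origin at the centre of its underside.
- leveller: Coffee leveller, a low steel puck 34 mm tall and 64 mm across, loose on the fixed bamboo mat. Bystander. Origin at the centre of its underside.
Mind the look-alikes: they are no part of the job. Leave any orange or purple look-alike of the dosing_cup alone.

How it is judged:
On the way, in this order (a step that is already met when the one before it is completed fails the run):
1. point at the dosing cup from just above and dwell (horizontal distance between the grasp point and dosing_cup_rim below 0.03 m and z of the grasp point in the frame of dosing_cup_rim between 0.02 and 0.085 m), for 1.5 s.
2. press the start button fully down (value of joint start above 0.0045 m), for 0.05 s.
3. let the start button come back up (value of joint start below 0.0015 m), for 0.1 s.
4. point at the tamper from just above and dwell (horizontal distance between the grasp point and tamper_top below 0.03 m and z of the grasp point in the frame of tamper_top between 0.02 and 0.085 m), for 1.5 s.
At the end, for the whole second after the job is handed in: The grasp point is within 30 mm sideways of the tamper's middle and 20 to 85 mm above its top (fingertips clear just above it); the start button is up (within 1.5 mm); cup, tamper, pitcher, mug and leveller are within 20 mm of where they began (all of step 4 and value of joint start below 0.0015 m and distance of each of dosing_cup, tamper, pitcher, mug, leveller from where it was at the start of the episode below 0.02 m); the robot touches nothing.
It fails at once if the dosing cup is touched (contact force between any of the fingers, the arm and dosing_cup above 0.5 N).
It fails at once if the tamper is touched (contact force between any of the fingers, the arm and tamper above 0.5 N).
It fails at once if the turning knob is touched (contact force between any of the fingers, the arm and grind_knob above 1 N).
It fails at once if a bystander is touched (contact force between any of the fingers, the arm and pitcher above 1 N or contact force between any of the fingers, the arm and mug above 1 N or contact force between any of the fingers, the arm and leveller above 1 N).
It fails at once if something loose is shifted or lifted by more than 20 mm (not (distance of each of dosing_cup, tamper, pitcher, mug, leveller from where it was at the start of the episode below 0.02 m)).
It also fails if it takes over 51 s, if anything falls off the work surface, if the arm or the gripper's body presses on something with over 40 N, if the wrist force passes 120 N, or if a joint passes its speed limit or range.

## Working session

There is one attempt and no reset: what is moved stays moved. The work goes in short steps, Python scripts to look and compute and a tool call to move; the robot and the scene stay as the last step left them, time stands still between calls to the robot, and variables do not carry over. Pictures are saved under pics/ and viewed, and the job is handed in when it is done.

Besides the shell and the picture viewer there is one more tool, called after "Emit:" by a JSON object that holds its "name" and its "arguments", one argument or row to a line. servo_tool: Moves the arm, as the interface text tells. Its arguments: {"type":"object","properties":{"deltas":{"type":"array","items":{"type":"array","items":{"type":"array","items":{"type":"number"}}}},"force":{"type":"number"}},"required":["deltas"]}

```bash
mkdir -p pics
python3 - <<'E'
from rig import *
import cv2
o=get_obs(); print(o)
for n in("scene","top"):
    c=read_camera(n); cv2.imwrite(f"pics/{n}0.png",c["image"][:,:,::-1]); print(n,{k:c[k] for k in c if k!="image"})
E
```

```text
{'t': 0.0, 'qpos': array([ 1.31038392,  0.33286862, -0.06468251,  1.46098589,  0.02158407,
        1.34990303, -0.08848897]), 'joint_velocities': array([-0.00121965,  0.00091354, -0.00035006,  0.00011755,  0.00060961,
        0.00017176, -0.00095858]), 'joint_torque': array([ 2.91920160e-04, -6.25448799e+01,  4.91072936e-02, -3.91615713e+01,
        1.61736365e-02,  9.65731888e-03,  1.17741115e-05]), 'position': array([ 0.14720072, -0.60727173,  0.40389645]), 'tcp_rot': array([ 9.92937948e-01,  1.18632590e-01, -1.17126833e-04, -7.25682441e-04]), 'contact_force': array([-0.23324701,  0.28530137,  0.18756282]), 'moment': array([ 0.01025097,  0.04010298, -0.01279961]), 'opening': 0.08576879917090857}
scene {'fov_y': 56.92979760908901, 'cx': 311.49519988356246, 'cy': 236.92809668741185, 'rvec': array([ 2.23772847,  0.86746111, -0.35183053]), 'tvec': array([-0.42331898, -0.18294791,  1.24205586])}
top {'fov_y': 52.97516301806709, 'cx': 326.12390841477196, 'cy': 249.00110194300095, 'rvec': array([ 2.18159753, -2.1522601 ,  0.12992597]), 'tvec': array([-0.00223535,  0.54911108,  1.12943452])}
```

View pics/scene0.png

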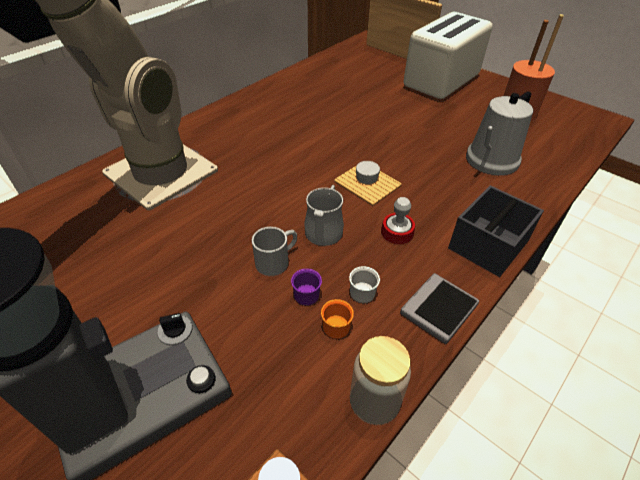

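View pics/top0.png

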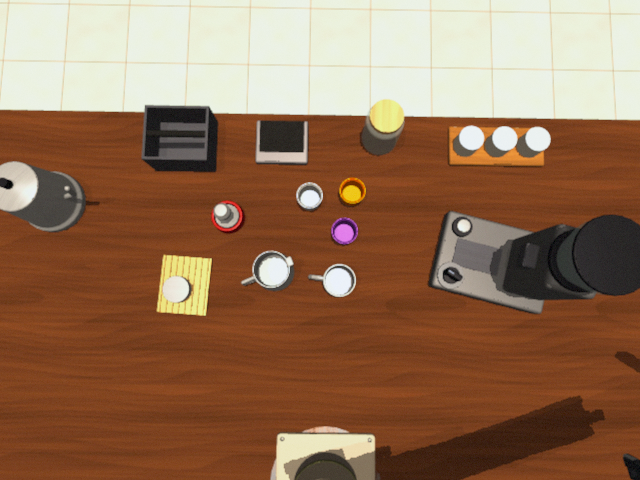

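Scene view: silver cup (364,284), orange cup (337,319), purple cup (307,287), mug with handle (270,250), pitcher (324,216), tamper (402,215) in its red holder, start button (201,378), knob (174,328), leveller (368,172).
Candidates for the dosing cup in the top view: silver low cup without a handle (310,196), orange (352,191), purple (344,232), mug (339,281) and pitcher (272,270). I choose the silver one at (310,196). Next is a close crop to check it.

```bash
cat > h.py <<'E'
import numpy as np, cv2
from rig import *
def cam(n):
    c=read_camera(n); f=240/np.tan(np.radians(c["fov_y"]/2))
    K=np.array([[f,0,c["cx"]],[0,f,c["cy"]],[0,0,1]]); R=cv2.Rodrigues(c["rvec"])[0]
    return c["image"],K,R,c["tvec"].reshape(3)
def onplane(C,uv,z):
    _,K,R,t=C; d=R.T@np.linalg.solve(K,[uv[0],uv[1],1]); o=-R.T@t
    return o+d*(z-o[2])/d[2]
def tri(A,ua,B,ub):
    P=[c[1]@np.c_[c[2],c[3]] for c in(A,B)]
    X=cv2.triangulatePoints(*P,np.array(ua,float),np.array(ub,float)).ravel(); return X[:3]/X[3]
def proj(C,X): 
    return cv2.projectPoints(np.array([X],float),C[2],C[3],C[1],None)[0].ravel()
E
python3 - <<'E'
from h import *
a=cv2.imread("pics/top0.png");b=cv2.imread("pics/scene0.png")
def cr(i,x,y,w=40,s=390): return cv2.resize(i[y-w:y+w,x-w:x+w],(s,s),interpolation=cv2.INTER_CUBIC)
def cr2(i,x,y,w=40): return cr(i,x,y,w,260)
top=np.hstack([cr2(a,310,196),cr2(a,225,213),cr2(a,458,250)])
bot=np.hstack([cr2(b,364,284),cr2(b,402,220),cr2(b,195,355)])
cv2.imwrite("pics/crop0.png",np.vstack([top,bot]))
E
```

```text
(no output)
```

View pics/crop0.png

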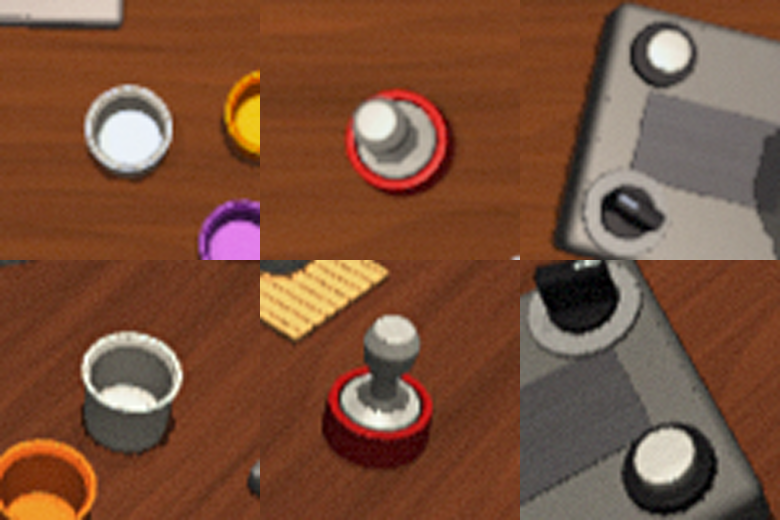

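The crop shows the silver cup as an open, low vessel with no handle (rim centre top (309.7,195.7), scene (364.3,278.2)). The tamper has a steel knob in a red holder, the bright cap is the start button, and the black bar grip is the knob.

Run:
```python
from h import *
from scipy.spatial.transform import Rotation as Ro
A=cam("top");B=cam("scene")
np.set_printoptions(precision=4,suppress=True)
def cap(C,x,y,thr,w=9):
    g=C[0][:,:,1][y-w:y+w+1,x-w:x+w+1]; n,l,s,c=cv2.connectedComponentsWithStats((g>thr).astype(np.uint8))
    k=1+np.argmax(s[1:,4]); return c[k]+[x-w,y-w],s[k]
bt=cap(A,463,225,170);bs=cap(B,200,375,170);print("btn px",bt,bs)
for n,ua,ub,z in[("cup",(309.7,195.7),(364.3,278.2),.05),("tamper",(221,209.9),(403.8,200.9),.102),("btn",bt[0],bs[0],.055)]:
    X=tri(A,ua,B,ub);print(n,X,"repr",proj(A,X)-ua,proj(B,X)-ub,"planes",onplane(A,ua,z),onplane(B,ub,z))
print("holder",onplane(A,(227.2,216.4),.032),"knob",onplane(A,(450.3,275.5),.05))
for n,p,z in[("pitcher",(272,270),.105),("mug",(339,281),.08),("lev",(176,290),.034+.01),("jar",(386,117),.15),("colfront",(505,262),.28),("toprt",(610,255),.395)]: print(n,onplane(A,p,z))
o=get_obs();print(Ro.from_quat(o["tcp_rot"]).as_matrix(),o["position"])
```

```text
btn px (array([463.4622, 225.3697]), array([  4,   4,  12,  12, 119], dtype=int32)) (array([198.9241, 374.7634]), array([  0,   1,  17,  17, 224], dtype=int32))
cup [0.6761 0.0471 0.0483] repr [-0.2785 -0.2986] [-0.5554  0.0852] planes [0.675  0.0464 0.05  ] [0.6776 0.0469 0.05  ]
tamper [0.6283 0.247  0.1022] repr [-0.3429 -0.4223] [-0.6349  0.1157] planes [0.6273 0.2462 0.102 ] [0.629  0.2485 0.102 ]
btn [ 0.6057 -0.3175  0.0654] repr [0.0535 0.0363] [ 0.1051 -0.0065] planes [ 0.6075 -0.3204  0.055 ] [ 0.5999 -0.3156  0.055 ]
holder [0.625  0.2458 0.032 ] knob [ 0.4881 -0.2885  0.05  ]
pitcher [0.4917 0.1264 0.105 ]
mug [ 0.4702 -0.0249  0.08  ]
lev [0.4456 0.3573 0.044 ]
jar [ 0.8339 -0.1237  0.15  ]
colfront [ 0.501  -0.3313  0.28  ]
toprt [ 0.5046 -0.462   0.395 ]
[[ 0.9719  0.2356 -0.0002]
 [ 0.2356 -0.9719  0.0008]
 [-0.0001 -0.0008 -1.    ]] [ 0.1472 -0.6073  0.4042]
```

```bash
cat >> h.py <<'E'
from scipy.spatial.transform import Rotation as Ro
def plan(*W):
    o=get_obs();M=Ro.from_quat(o["tcp_rot"]);print("t",o["t"],"p",o["position"].round(4),"F",o["contact_force"].round(2),"open",round(o["opening"],4))
    for w in W: d=M.inv().apply(np.array(w)-o["position"])*1000;print(w,d.round(0),"rows>=",round(np.linalg.norm(d)/62.5,1))
E
python3 -c "
from h import *
plan([.16,-.42,.5],[.38,-.24,.5],[.5,.047,.48],[.676,.047,.33])"
```

```text
t 0.2 p [ 0.1472 -0.6073  0.4042] F [0.91 0.77 1.34] open 0.0855
[0.16, -0.42, 0.5] [  57. -179.  -96.] rows>= 3.4
[0.38, -0.24, 0.5] [ 313. -302.  -96.] rows>= 7.1
[0.5, 0.047, 0.48] [ 497. -553.  -75.] rows>= 12.0
[0.676, 0.047, 0.33] [ 668. -511.   75.] rows>= 13.5
```

Emit:
{"name": "servo_tool", "arguments": {
  "deltas": [
    [[0,15,-45,-25,0,0,0],[0,30,-95,-50,0,0,0],[0,45,-140,-75,0,0,0],[0,57,-179,-96,0,0,0],[0,95,-200,-96,0,0,0],[0,140,-220,-96,0,0,0],[0,185,-240,-96,0,0,0],[0,230,-262,-96,0,0,0],[0,272,-282,-96,0,0,0],[0,313,-302,-96,0,0,0]]
  ],
  "force": 20
}}

```text
t: 1.45
position: [0.3813, -0.2389, 0.5007]
tcp_rot: [0.993, 0.119, 0.0, 0.0]
contact_force: [-0.1, -0.2, -0.7]
opening: 0.0003
```

```bash
python3 -c "
from h import *
print(get_obs()['qpos'].round(2),get_obs()['tcp_rot'].round(3))
plan([.5,.047,.48],[.676,.047,.33])"
```

```text
[ 0.99 -0.07 -0.5   1.71 -0.04  1.5  -0.83] [0.993 0.119 0.    0.   ]
t 1.45 p [ 0.3813 -0.2389  0.5007] F [-0.1  -0.22 -0.67] open 0.0003
[0.5, 0.047, 0.48] [ 183. -250.   21.] rows>= 5.0
[0.676, 0.047, 0.33] [ 354. -208.  171.] rows>= 7.1
```

Emit:
{"name": "servo_tool", "arguments": {
  "deltas": [
    [[0,37,-50,4,0,0,0],[0,74,-100,8,0,0,0],[0,110,-150,12,0,0,0],[0,147,-200,16,0,0,0],[0,183,-250,21,0,0,0],[0,225,-240,58,0,0,0],[0,268,-229,95,0,0,0],[0,310,-218,133,0,0,0],[0,354,-208,171,0,0,0],[0,354,-208,171,0,0,0]]
  ]
}}

```text
t: 2.7
position: [0.6763, 0.0446, 0.3231]
tcp_rot: [0.993, 0.118, -0.004, -0.001]
contact_force: [-0.7, -0.2, -1.2]
opening: 0.0001
```

Run:
```python
from h import *
print(get_obs()['qpos'].round(2))
plan([.676,.047,.253])
c=cam("scene")[0][100:420,100:520]; cv2.imwrite("pics/cup1.png",cv2.resize(c,None,fx=1.8,fy=1.8)[:,:,::-1])
```

```text
[ 0.39  0.63 -0.79  1.37  0.44  1.33 -1.73]
t 2.7 p [0.6763 0.0446 0.3231] F [-0.67 -0.18 -1.22] open 0.0001
[0.676, 0.047, 0.253] [ 1. -2. 70.] rows>= 1.1
```

View pics/cup1.png

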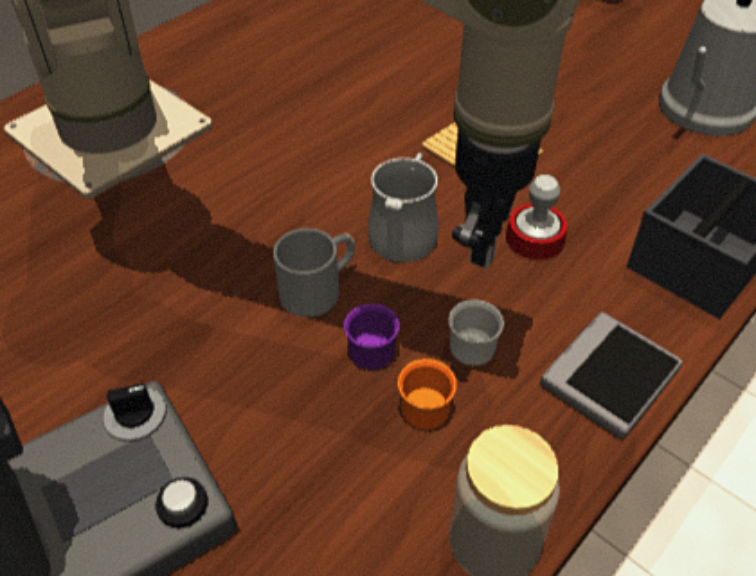

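The closed fingertips are above the silver cup and on line with it (tips at crop (485,255), cup mouth at (475,318)), and nothing has been disturbed. I'll descend slowly.

Emit:
{"name": "servo_tool", "arguments": {
  "deltas": [
    [[0,0,-1,20,0,0,0],[0,0,-1,40,0,0,0],[0,0,-1,55,0,0,0],[0,0,-1,65,0,0,0],[0,0,-1,65,0,0,0],[0,0,-1,65,0,0,0]]
  ]
}}

```text
t: 3.5
position: [0.6753, 0.0464, 0.2653]
tcp_rot: [0.993, 0.119, 0.0, 0.0]
contact_force: [1.2, 0.5, 0.6]
opening: -0.0002
```

Run:
```python
from h import *
print(get_obs()['qpos'].round(2))
plan([.676,.047,.253])
c=cam("scene")[0][160:360,240:490]; cv2.imwrite("pics/cup2.png",cv2.resize(c,None,fx=2.5,fy=2.5)[:,:,::-1])
```

```text
[ 0.39  0.67 -0.76  1.43  0.47  1.23 -1.76]
t 3.5 p [0.6753 0.0464 0.2653] F [1.24 0.49 0.57] open -0.0002
[0.676, 0.047, 0.253] [ 1. -0. 12.] rows>= 0.2
```

View pics/cup2.png

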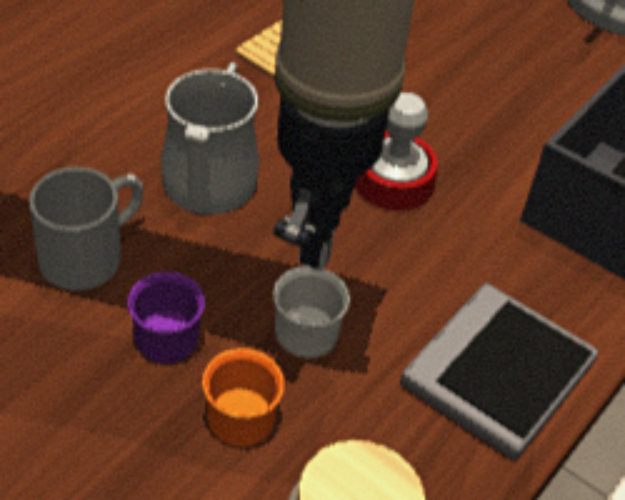

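The tips (crop (315,262)) are about 42 mm above the cup's mouth. I'll go down 10 mm and dwell.

Emit:
{"name": "servo_tool", "arguments": {
  "deltas": [
    [[0,0,0,10,0,0,0],[0,0,0,10,0,0,0],[0,0,0,10,0,0,0],[0,0,0,10,0,0,0],[0,0,0,10,0,0,0],[0,0,0,10,0,0,0],[0,0,0,10,0,0,0],[0,0,0,10,0,0,0],[0,0,0,10,0,0,0],[0,0,0,10,0,0,0]]
  ]
}}

```text
t: 4.8
position: [0.6751, 0.0463, 0.2547]
tcp_rot: [0.993, 0.119, 0.0, 0.0]
contact_force: [0.9, 0.7, 1.3]
opening: 0.0
```

Emit:
{"name": "servo_tool", "arguments": {
  "deltas": [
    [[0,0,0,0,0,0,0],[0,0,0,0,0,0,0],[0,0,0,0,0,0,0],[0,0,0,0,0,0,0],[0,0,0,0,0,0,0],[0,0,0,0,0,0,0],[0,0,0,0,0,0,0],[0,0,0,0,0,0,0],[0,0,0,0,0,0,0],[0,0,0,0,0,0,0]]
  ]
}}

```text
t: 6.05
position: [0.6751, 0.0463, 0.2547]
tcp_rot: [0.993, 0.119, 0.0, 0.0]
contact_force: [0.1, -0.3, 0.3]
opening: 0.0001
```

Run:
```python
from h import *
plan([.676,.047,.253],[.676,.047,.40],[.6065,-.318,.40],[.6065,-.318,.26])
```

```text
t 6.05 p [0.6751 0.0463 0.2547] F [ 0.14 -0.29  0.3 ] open 0.0001
[0.676, 0.047, 0.253] [ 1. -0.  2.] rows>= 0.0
[0.676, 0.047, 0.4] [   1.   -0. -145.] rows>= 2.3
[0.6065, -0.318, 0.4] [-152.  338. -145.] rows>= 6.4
[0.6065, -0.318, 0.26] [-153.  338.   -5.] rows>= 5.9
```

Emit:
{"name": "servo_tool", "arguments": {
  "deltas": [
    [[0,0,0,-50,0,0,0],[0,0,0,-100,0,0,0],[0,-10,25,-145,0,0,0],[0,-35,80,-145,0,0,0],[0,-60,134,-145,0,0,0],[0,-85,188,-145,0,0,0],[0,-110,242,-145,0,0,0],[0,-130,288,-145,0,0,0],[0,-145,320,-145,0,0,0],[0,-152,334,-145,0,0,0]]
  ]
}}

```text
t: 7.3
position: [0.6053, -0.3164, 0.3995]
tcp_rot: [0.993, 0.117, -0.0, 0.0]
contact_force: [0.3, 0.4, 0.4]
opening: -0.0
```

Run:
```python
from h import *
print(get_obs()['qpos'].round(2))
plan([.6065,-.314,.26])
cv2.imwrite("pics/b1.png",np.hstack([cv2.resize(cam(n)[0],(400,300)) for n in("scene","top")])[:,:,::-1])
```

```text
[ 0.89  0.56 -0.73  1.26  0.37  1.45 -1.14]
t 7.3 p [ 0.6053 -0.3164  0.3995] F [0.29 0.39 0.38] open -0.0
[0.6065, -0.314, 0.26] [  2.  -2. 139.] rows>= 2.2
```

View pics/b1.png

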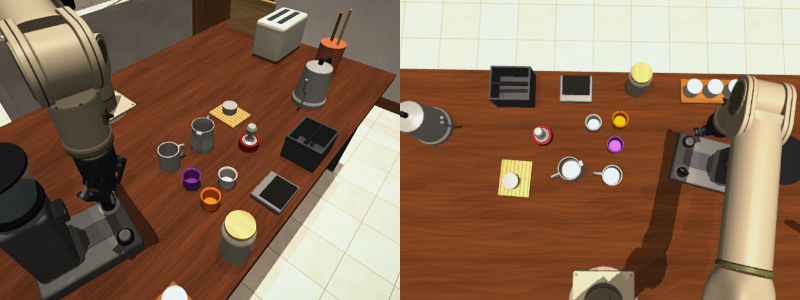

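Run:
```python
from h import *
cv2.imwrite("pics/b2.png",np.hstack([cv2.resize(cam("scene")[0][0:480,0:320],(400,600)),cv2.resize(cam("top")[0][80:480,380:640],(390,600))])[:,:,::-1])
```

```text
(no output)
```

View pics/b2.png

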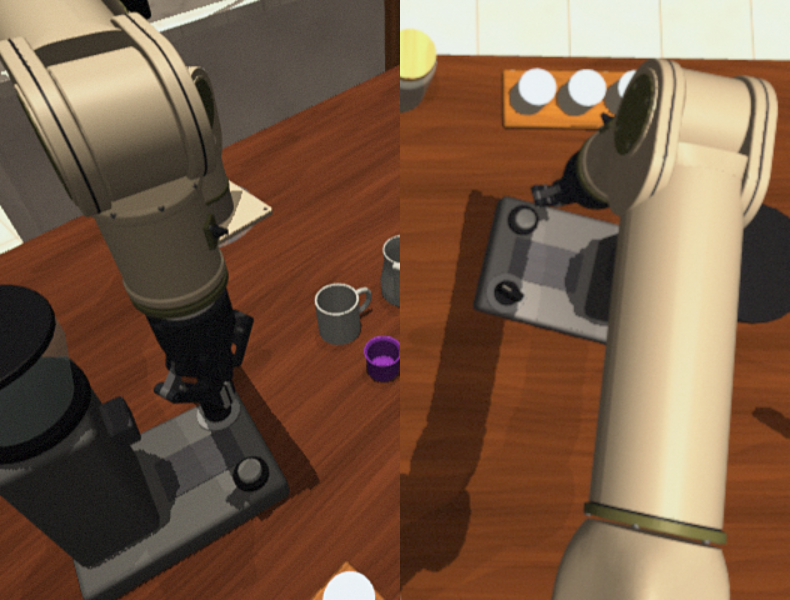

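Run:
```python
from h import *
A=cam("top");B=cam("scene")
print("wrist",tri(A,(573,160),B,(100,100)))
print("tips proj",proj(A,[.6053,-.3164,.227]),proj(B,[.6053,-.3164,.227]))
# forearm axis in top view at height guesses
for z in(.5,.6,.65,.7,.8): print(z,onplane(A,(573,160),z),onplane(A,(555,340),z),onplane(A,(610,255),.395))
```

```text
wrist [ 0.61044085 -0.31383911  0.57077861]
tips proj [486.29741916 212.71863565] [178.83859711 320.53517035]
0.5 [ 0.63243205 -0.35178819  0.5       ] [ 0.37199904 -0.31480262  0.5       ] [ 0.50455265 -0.46201886  0.395     ]
0.6 [ 0.60120215 -0.29846941  0.6       ] [ 0.37885155 -0.26689214  0.6       ] [ 0.50455265 -0.46201886  0.395     ]
0.65 [ 0.5855872  -0.27181002  0.65      ] [ 0.38227781 -0.2429369   0.65      ] [ 0.50455265 -0.46201886  0.395     ]
0.7 [ 0.56997225 -0.24515063  0.7       ] [ 0.38570407 -0.21898166  0.7       ] [ 0.50455265 -0.46201886  0.395     ]
0.8 [ 0.53874236 -0.19183184  0.8       ] [ 0.39255659 -0.17107117  0.8       ] [ 0.50455265 -0.46201886  0.395     ]
```

The fingertips project to top (486,213) and scene (179,321), which matches the pictures. The wrist triangulates straight above the tool at z≈0.57. The forearm axis lies at y≈-0.28, against the hopper edge at about -0.40, so I have roughly 5 cm of clearance. I'll descend to 2 cm above the button.

Emit:
{"name": "servo_tool", "arguments": {
  "deltas": [
    [[0,1,-1,25,0,0,0],[0,1,-2,50,0,0,0],[0,1,-2,75,0,0,0],[0,1,-2,100,0,0,0],[0,1,-2,120,0,0,0],[0,1,-2,135,0,0,0],[0,1,-2,135,0,0,0],[0,1,-2,135,0,0,0]]
  ]
}}

```text
t: 8.6
position: [0.6069, -0.3119, 0.2657]
tcp_rot: [0.993, 0.119, 0.001, 0.0]
contact_force: [0.3, -0.0, -0.3]
opening: 0.0002
```

Run:
```python
from h import *
print(get_obs()['qpos'].round(2))
plan([.606,-.315,.25],[.606,-.315,.238],[.606,-.315,.23])
cv2.imwrite("pics/b3.png",np.hstack([cv2.resize(cam("scene")[0][240:440,50:250],(400,400)),cv2.resize(cam("top")[0][150:350,400:600],(400,400))])[:,:,::-1])
```

```text
[ 0.88  0.66 -0.7   1.42  0.43  1.22 -1.19]
t 8.6 p [ 0.6069 -0.3119  0.2657] F [ 0.28 -0.03 -0.29] open 0.0002
[0.606, -0.315, 0.25] [-2.  3. 16.] rows>= 0.3
[0.606, -0.315, 0.238] [-2.  3. 28.] rows>= 0.4
[0.606, -0.315, 0.23] [-2.  3. 36.] rows>= 0.6
```

View pics/b3.png

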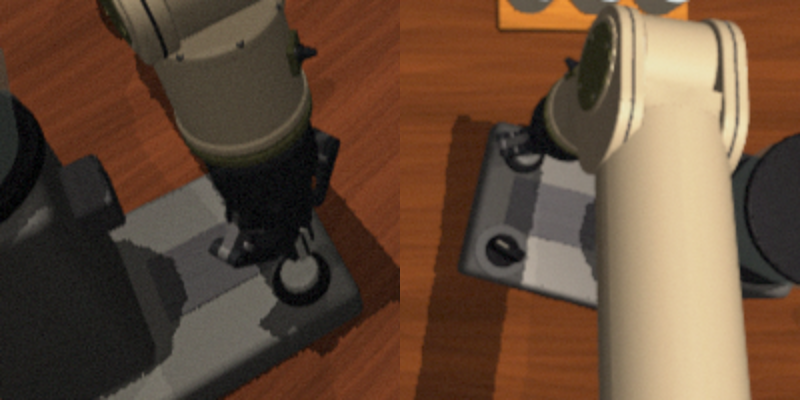

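The closed tips hang about 27 mm over the bright button cap (scene crop (300,240), cap (300,275)). The knob and spout are clear. I'll press in small steps.

Emit:
{"name": "servo_tool", "arguments": {
  "deltas": [
    [[0,-2,3,8,0,0,0],[0,-2,3,16,0,0,0],[0,-2,3,22,0,0,0],[0,-2,3,26,0,0,0],[0,-2,3,28,0,0,0],[0,-2,3,30,0,0,0],[0,-2,3,30,0,0,0]]
  ]
}}

```text
t: 9.57
position: [0.6053, -0.3153, 0.2349]
tcp_rot: [0.993, 0.119, -0.0, 0.0]
contact_force: [-2.2, 1.4, 4.8]
opening: 0.0001
```

Emit:
{"name": "servo_tool", "arguments": {
  "deltas": [
    [[0,0,0,1.5,0,0,0],[0,0,0,3,0,0,0],[0,0,0,3,0,0,0]]
  ]
}}

```text
t: 9.95
position: [0.6055, -0.3152, 0.2343]
tcp_rot: [0.993, 0.119, 0.0, 0.001]
contact_force: [-11.4, 3.8, 22.6]
opening: -0.0001
```

Emit:
{"name": "servo_tool", "arguments": {
  "deltas": [
    [[0,0,0,-3,0,0,0],[0,0,0,-3,0,0,0]]
  ]
}}

```text
t: 10.2
position: [0.6055, -0.3153, 0.2354]
tcp_rot: [0.993, 0.119, 0.0, 0.0]
contact_force: [-1.5, 0.8, 4.8]
opening: -0.0
```

Emit:
{"name": "servo_tool", "arguments": {
  "deltas": [
    [[0,0,0,-2,0,0,0],[0,0,0,-2,0,0,0]]
  ]
}}

```text
t: 10.45
position: [0.6055, -0.3153, 0.2369]
tcp_rot: [0.993, 0.119, 0.0, 0.0]
contact_force: [-0.0, -0.2, 2.8]
opening: -0.0005
```

Emit:
{"name": "servo_tool", "arguments": {
  "deltas": [
    [[0,0,0,-2,0,0,0],[0,0,0,-2,0,0,0]]
  ]
}}

```text
t: 10.7
position: [0.6055, -0.3153, 0.2389]
tcp_rot: [0.993, 0.119, 0.0, 0.0]
contact_force: [1.5, -1.3, 2.3]
opening: -0.0002
```

Emit:
{"name": "servo_tool", "arguments": {
  "deltas": [
    [[0,0,0,-2,0,0,0],[0,0,0,-2,0,0,0]]
  ]
}}

```text
t: 10.95
position: [0.6052, -0.3152, 0.2406]
tcp_rot: [0.993, 0.119, -0.0, -0.0]
contact_force: [0.5, -0.4, 1.5]
opening: 0.0006
```

The force fell steadily from about 5 N to about 1.5 N over 5–6 mm of retreat, after a hard stop at 22 N. So the button went fully down and followed the tip back up. Now I'll lift clear.

Emit:
{"name": "servo_tool", "arguments": {
  "deltas": [
    [[0,0,0,-15,0,0,0],[0,0,0,-50,0,0,0],[0,0,0,-100,0,0,0],[0,0,0,-150,0,0,0],[0,0,0,-180,0,0,0],[0,0,0,-180,0,0,0]]
  ]
}}

```text
t: 11.7
position: [0.6056, -0.3149, 0.4246]
tcp_rot: [0.993, 0.119, 0.002, 0.001]
contact_force: [0.7, 0.7, -1.4]
opening: -0.0002
```

Run:
```python
from h import *
plan([.628,.246,.42],[.628,.246,.33],[.628,.246,.305])
cv2.imwrite("pics/b4.png",np.hstack([cv2.resize(cam("scene")[0][290:430,130:270],(400,400)),cv2.resize(cam("top")[0][150:350,400:600],(400,400))])[:,:,::-1])
```

```text
t 11.7 p [ 0.6056 -0.3149  0.4246] F [ 0.72  0.68 -1.39] open -0.0002
[0.628, 0.246, 0.42] [ 154. -540.    3.] rows>= 9.0
[0.628, 0.246, 0.33] [ 154. -540.   93.] rows>= 9.1
[0.628, 0.246, 0.305] [ 154. -540.  118.] rows>= 9.2
```

View pics/b4.png

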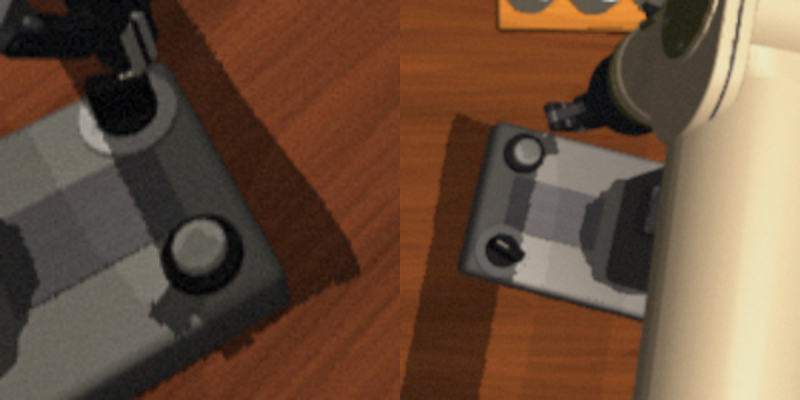

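The button cap is proud of its ring at scene (200,376), as at the start, so it is back up. Next I'll go over to the tamper, staying high.

Emit:
{"name": "servo_tool", "arguments": {
  "deltas": [
    [[0,9,-30,0,0,0,0],[0,24,-84,0,0,0,0],[0,40,-140,0,0,0,0],[0,56,-196,0,0,0,0],[0,72,-252,0,0,0,0],[0,88,-308,0,0,0,0],[0,104,-364,0,0,0,0],[0,120,-420,0,0,0,0],[0,134,-470,0,0,0,0],[0,146,-510,0,0,0,0]]
  ]
}}

```text
t: 13.05
position: [0.6264, 0.217, 0.4193]
tcp_rot: [0.993, 0.119, -0.001, 0.0]
contact_force: [-0.3, 0.5, -0.0]
opening: 0.0001
```

Run:
```python
from h import *
print(get_obs()['qpos'].round(2))
plan([.628,.246,.42],[.628,.246,.33],[.628,.246,.305])
```

```text
[ 0.17  0.55 -0.87  1.29  0.41  1.49 -1.99]
t 13.05 p [0.6264 0.217  0.4193] F [-0.25  0.52 -0.03] open 0.0001
[0.628, 0.246, 0.42] [  8. -28.  -1.] rows>= 0.5
[0.628, 0.246, 0.33] [  9. -28.  89.] rows>= 1.5
[0.628, 0.246, 0.305] [  9. -28. 114.] rows>= 1.9
```

Emit:
{"name": "servo_tool", "arguments": {
  "deltas": [
    [[0,8,-28,0,0,0,0],[0,8,-28,15,0,0,0],[0,8,-28,40,0,0,0],[0,8,-28,65,0,0,0],[0,8,-28,85,0,0,0],[0,8,-28,95,0,0,0],[0,8,-28,95,0,0,0]]
  ]
}}

```text
t: 13.92
position: [0.6283, 0.2435, 0.3251]
tcp_rot: [0.993, 0.119, -0.0, 0.0]
contact_force: [-0.4, -0.4, 0.4]
opening: 0.0005
```

Run:
```python
from h import *
plan([.628,.246,.305])
A=cam("top");B=cam("scene")
cv2.imwrite("pics/t1.png",np.hstack([cv2.resize(B[0][130:270,330:470],(400,400)),cv2.resize(A[0][120:320,130:330],(400,400))])[:,:,::-1])
```

```text
t 13.925 p [0.6283 0.2435 0.3251] F [-0.36 -0.43  0.42] open 0.0005
[0.628, 0.246, 0.305] [ 0. -3. 20.] rows>= 0.3
```

View pics/t1.png

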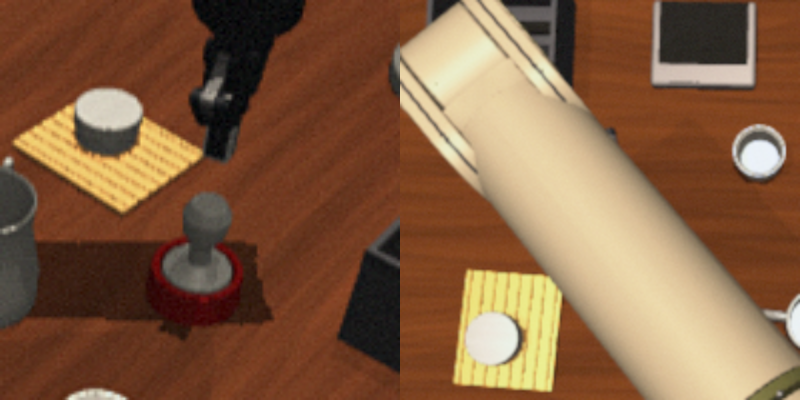

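The tips (crop (220,155)) hang about 50 mm over the tamper's knob (crop (208,205)), and it hasn't moved. I'll go down 18 mm and dwell.

Emit:
{"name": "servo_tool", "arguments": {
  "deltas": [
    [[0,0,-2,9,0,0,0],[0,0,-2,18,0,0,0],[0,0,-2,18,0,0,0],[0,0,-2,18,0,0,0],[0,0,-2,18,0,0,0],[0,0,-2,18,0,0,0],[0,0,-2,18,0,0,0],[0,0,-2,18,0,0,0],[0,0,-2,18,0,0,0],[0,0,-2,18,0,0,0]]
  ]
}}

```text
t: 15.28
position: [0.6278, 0.2458, 0.3077]
tcp_rot: [0.993, 0.119, 0.0, 0.0]
contact_force: [0.0, 0.5, -0.7]
opening: 0.0002
```

Emit:
{"name": "servo_tool", "arguments": {
  "deltas": [
    [[0,0,0,0,0,0,0],[0,0,0,0,0,0,0],[0,0,0,0,0,0,0],[0,0,0,0,0,0,0],[0,0,0,0,0,0,0],[0,0,0,0,0,0,0],[0,0,0,0,0,0,0],[0,0,0,0,0,0,0],[0,0,0,0,0,0,0],[0,0,0,0,0,0,0]]
  ]
}}

```text
t: 16.52
position: [0.6278, 0.2457, 0.3077]
tcp_rot: [0.993, 0.119, 0.0, 0.0]
contact_force: [0.4, 0.2, -0.1]
opening: 0.0
```

Run:
```python
from h import *
plan([.628,.246,.305])
B=cam("scene")
cv2.imwrite("pics/t2.png",B[0][:,:,::-1])
```

```text
t 16.525 p [0.6278 0.2457 0.3077] F [ 0.44  0.21 -0.13] open 0.0
[0.628, 0.246, 0.305] [ 0. -0.  3.] rows>= 0.0
```

View pics/t2.png

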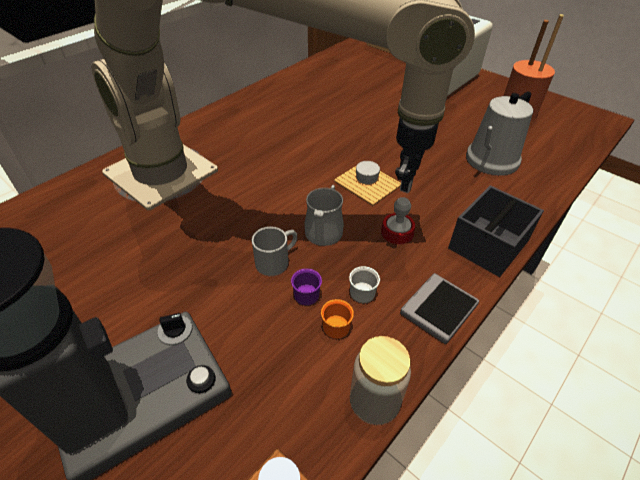

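The tips (407,188) are just above the tamper top (403,201). The cup (364,284), mug (270,250), pitcher (324,216), leveller (368,172) and button (201,378) all sit at the same pixels as at the start. I'm handing in.

```bash
python3 -c "
from rig import *
print(hand_in())"
```

```text
the job is handed in; nothing more can be done
None
```

I did all three steps in order and handed the job in at about 16.5 s, well inside the 51 s limit; no verdict was given.

- **Dosing cup:** I pointed at the silver cup with closed fingertips about 32 mm above the middle of its mouth for a little over 2 s.
- **Start button:** I pressed it to its stop, where the force jumped to about 22 N. There was also about 12 N of side force at the stop. It then came back up, with the force falling from about 5 N to 1.5 N as I lifted.
- **Tamper:** I pointed at it from about 33 mm above its top for a little over 2 s, and the arm is still pointing there.

**Last checks:** the tool was within about 1 mm sideways of the measured middle of the tamper, with contact force at noise level (under 0.6 N). In the final picture the button is up and the cup, tamper, mug, pitcher and leveller look unmoved; I judged this by eye from the scene camera. No check failed. The one disagreement was the button's height: the cameras put its top at about 65 mm, but contact put it at about 67 mm, which is within the calibration.

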